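Roll-check instrument tubes beside the dental laser

TASK

Sort the two long metal instrument tubes with the roll ramp. The six-sided one was let go on the ramp and stayed put, so first lift it off and lay it flat in the steel dish. Then lay the long round tube crossways on the upper half of the ramp and let go of it there without dropping it, so that it rolls down by itself, untouched, into the catch tray at the ramp's foot.

Things in the scene. Friction and masses are not known exactly. Their poses are not given: they have to be found in the camera images.
- round_tube: The long round tube: plain aluminium cylinder, 30 mm diameter, 100 mm long, 60 to 130 g, lying on the table. Origin at its centre (15 mm above what it lies on), y axis along the tube. It rolls freely. A shorter tube (45 mm) of the same diameter and metal lies nearby and is not wanted.
- hex_tube: The six-sided tube: plain aluminium hexagonal bar, 30 mm across flats, 34.6 across corners, 100 mm long, 60 to 130 g. Origin at its centre, y axis along it. It starts lying on a flat, crossways at mid-ramp (centre 15 mm off the surface, square to it), held by friction; two opposite corners point up and down the slope, level with its centre.
- ramp: Fixed grey ramp board, 200 mm wide (y), falling 10 degrees towards +x; surface height 27 mm + 0.176 (70 mm - x) for x -150 (top) to 70 mm; upper half: x below -40. No rails. Then a 10 mm step down into the catch tray, x 70 to 150, 200 wide, black floor sloping 5 degrees to its end wall (40 mm high; sides 36), where the round tube comes to rest. Origin on the table mid-length; z up.
- dish: Fixed open rectangular steel dish, 160 mm along its x, 120 mm along its y, 25 mm high, walls and floor 3 mm thick. Origin at the centre of its underside.
Mind the look-alikes: they are no part of the job. What is shaped like the hex_tube but pink is not meant. Leave any yellow look-alike of the round_tube alone.

How it is judged:
By the outcome, as a careful person would: the job done as asked, in the order asked, and still so for the second after the job is handed in, with the robot touching nothing.
It also fails if it takes over 59 s, if anything falls off the work surface, if the arm or the gripper's body presses on something with over 40 N, if the wrist force passes 120 N, or if a joint passes its speed limit or range.

ROBOT

A 6-joint arm with a two-finger parallel gripper is mounted at the origin on the work surface. World frame = base frame: x ahead of the robot, y to its left, z up, the work surface at z = 0. Lengths are in mm, angles in rad, forces in N, time in s.
With the tool pointing down it reaches from about 275 to 775 mm from the base axis. Payload 14.6 kg.
Tool frame: the origin (TCP) lies on the centre line of the jaws, within the pads' length; the fingertips stand 25 mm ahead of it and the grasp point (between the pads) lies 6 mm ahead of it; z points along the fingers, x is the direction in which the jaws open and shut, and the axes are right-handed (so a half turn about z gives the same grasp; the last joint's range is limited). The gripper opens to 85 mm and grips with 20 to 120 N. Pads are 22 mm wide; open, the fingers measure 114 mm over their backs; the gripper's body (76 mm by 85 mm) begins 54 mm behind the grasp point. The pads swing forward as they close: fully open they stand 13 mm farther back than shut.
Start: joints at [1.016, 0.263, -0.048, 1.259, 0, 1.415], TCP at [204.353, 483.599, 256.278] pointing down, gripper open.
Joint ranges: [-2.65, 2.65], [-0.89, 1.7], [-1.18, 1.37], [-2.13, 2.11], [-1.35, 1.29], [-3.14, 3.14]. Speed limits (rad/s): [1.89, 1.89, 2.57, 2.79, 3.14, 3.14].

INTERFACE

Orientations are given as [roll, pitch, yaw] about the fixed x, y, z axes, in that order (R = Rz(yaw) Ry(pitch) Rx(roll)).
In Python, from plant import telemetry, imaging, job gives the robot as it stands. The module is installed in compiled form; this text tells all that it offers.
- The arm moves only by the shell command python3 -m inch 'ROWS' [FORCE]. ROWS is JSON, one flat list of numbers, 7 for each row, row after row: the closure, from -1 (fully open) to 1 (shut), then the shift along the tool's x, y, z in m, then the turn, a rotation vector about the tool's x, y, z in degrees. In form: [grip, x, y, z, wx, wy, wz, grip, x, y, z, wx, wy, wz, ...]. A call has 1 to 5 rows; each row shifts and turns the commanded pose from where the row before left it, along the tool's axes as they then stand; what a row does not reach is not made up. A row lasts 1/12 s, in which the tool goes at most 41.7 mm and 7.16 degrees, less where a joint would pass 70% of its speed; a pose out of reach is approached as far as the arm can. A call is refused whole if a number of a shift passes 0.0417 or a number of a turn 7.16, either way. A call with a gripper value outside its range is refused whole. The fingers move at their own pace and stop on an object; FORCE is the grip in N (left out, the last holds). Time passes only in rows, so rows that do not move let the fingers close. It gives the time, the measured TCP pose, the force and the opening at its end, in the units of the state.
- telemetry.read_state(): the state, without advancing time (a new reading comes with each control period).
- imaging.capture(name): name is "scene" or "top" or "wrist"; returns (picture, depth): 480x640x3 uint8, red, green, blue; 480x640 float32, mm along the optical axis (not along the pixel's ray), 0 where there is no reading.
- imaging.calibration(name): a dict with "fovy" (degrees; the focal length in pixels is half the picture's height over the tangent of half this angle, whatever the lens; pixels are square), "cx", "cy" (the principal point, pixels), "rvec" (rotation vector, rad) and "tvec" (3), from world to camera coordinates, as OpenCV has them. Camera axes: x right, y down, z forward; pixel columns grow to the right and rows downward; lengths in mm; the calibration is good to about 2 mm. A picture is of the moment at which its call begins: read the wrist's pose just before it. calibration takes no time and is no camera call; for the wrist camera it gives the pose at the moment of the call.
- job.job_done(): hands the job in, once; it reports no verdict.
The state is a dict: "t": time; "joint_pos": joint angles; "dq": joint speeds; "joint_torque": joint torques, N m; "ee_pos": TCP position; "ee_rot": TCP orientation; "wrist_force": force on the tool from outside, world axes, zero at the start; "torque": the same for the moment, N m; "gripper_width": finger opening in mm.
Only numpy, scipy, OpenCV 4.12 (cv2) and the standard library are available. Lean on these libraries where they do the work, as an engineer would, in place of code of your own. Each camera call takes 0.05 s, during which the arm holds its last target. There are 200 camera calls.

## Working session

There is one attempt and no reset: what is moved stays moved. The work goes in short steps, Python scripts to look and compute and a shell command to move; the robot and the scene stay as the last step left them, time stands still between calls to the robot, and variables do not carry over. Pictures are saved under pics/ and viewed, about 8 in all and at most 12, crops included, and the job is handed in when it is done.

```bash
mkdir -p pics
cat > h.py <<'E'
import numpy as np, cv2
from plant import telemetry, imaging, job
from scipy.spatial.transform import Rotation as Ro
def cam(n):
    c=imaging.calibration(n); f=240/np.tan(np.radians(c["fovy"])/2)
    R=cv2.Rodrigues(np.array(c["rvec"],float))[0]; t=np.array(c["tvec"],float).ravel()
    return f,c["cx"],c["cy"],R,t,c
def snap(n,name):
    im,d=imaging.capture(n); cv2.imwrite(f"pics/{name}.png",im[:,:,::-1]); np.savez(f"pics/{name}.npz",im=im,d=d); return im,d
def world(C,u,v,d):
    f,cx,cy,R,t,_=C; u=np.asarray(u,float);v=np.asarray(v,float);d=np.asarray(d,float)
    return (np.stack([(u-cx)/f*d,(v-cy)/f*d,d],-1)-t)@R
def ray(C,u,v,z):
    f,cx,cy,R,t,_=C; o=-R.T@t; r=R.T@np.array([(u-cx)/f,(v-cy)/f,1]); return o+r*(z-o[2])/r[2]
def cloud(C,d):
    v,u=np.mgrid[:480,:640]; return world(C,u,v,d)
E
python3 - <<'E'
from h import *
import pickle
print(telemetry.read_state())
for n in("scene","top"):
    C=cam(n); print(n,C[5], -C[3].T@C[4]); snap(n,n+"0"); pickle.dump(C,open(n+".pkl","wb"))
E
```

```text
{'t': 0.0, 'joint_pos': array([ 1.01567463e+00,  2.63540900e-01, -4.89385446e-02,  1.25940810e+00,
       -1.04335104e-05,  1.41553881e+00]), 'dq': array([ 0.00145552,  0.00027257, -0.00042831, -0.00010546, -0.00069394,
        0.00171147]), 'joint_torque': array([-1.48567477e-03, -6.37622023e+01,  3.84565187e+01,  1.38068429e-02,
        1.53235538e-05,  2.73861428e-05]), 'ee_pos': array([204.23161009, 483.37407073, 255.81517898]), 'ee_rot': array([-3.14143422e+00,  1.07970049e-03,  1.17093224e+00]), 'wrist_force': array([ 0.9124332 , -0.31951579, -0.29869402]), 'torque': array([-0.00445346, -0.03531865, -0.0047782 ]), 'gripper_width': 85.19001898820039}
scene {'fovy': 44.56076793287396, 'cx': 312.7329998120575, 'cy': 229.7581527863474, 'rvec': array([ 0.92678815,  2.39171446, -1.19232988]), 'tvec': array([ 446.26863766, -113.6577609 , 1600.32851975])} [1225.77520176  702.86514879  881.23827201]
top {'fovy': 57.35529355695798, 'cx': 329.200197001554, 'cy': 235.3152200727999, 'rvec': array([ 2.13816508, -2.09406526,  0.18998049]), 'tvec': array([-105.43095456,  494.13609047,  834.01854557])} [ 329.55527029 -106.93267901  911.49976545]
```

View pics/top0.png

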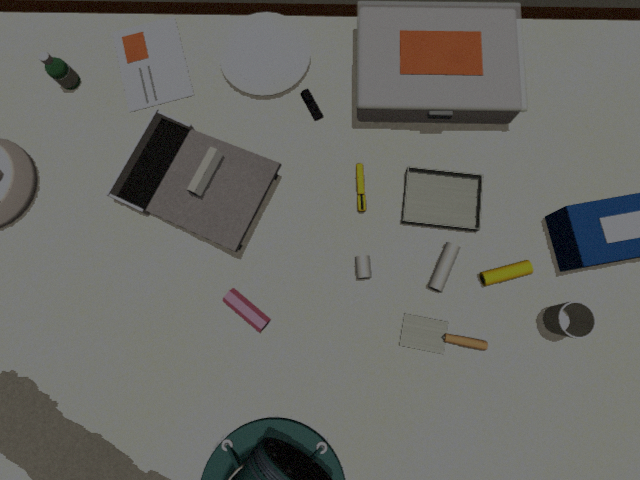

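View pics/scene0.png

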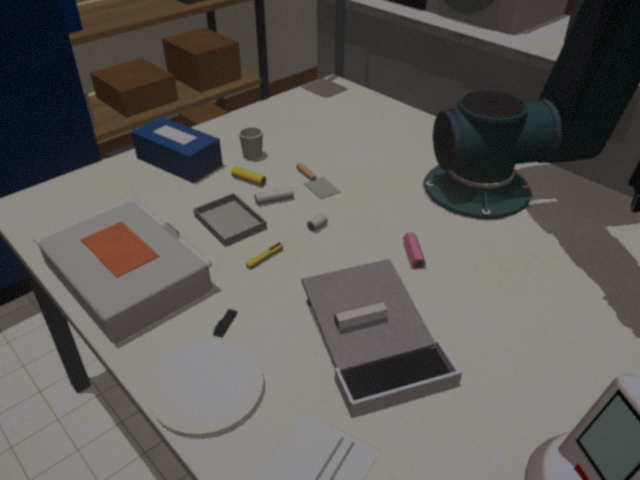

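The top view shows the hex tube at (206,172) on the ramp, with the black tray floor at its left. The dish is at (441,199), the long round tube at (444,267) and the short one at (363,267). The yellow tube at (506,273) and the pink hex at (246,310) are look-alikes to leave alone.

```bash
python3 - <<'E'
from h import *
import pickle
C=pickle.load(open("top.pkl","rb")); z=np.load("pics/top0.npz"); im,d=z["im"],z["d"]; P=cloud(C,d)
def pts(u0,u1,v0,v1): 
    m=np.zeros((480,640),bool); m[v0:v1,u0:u1]=1; return m&(d>0)
print("table z",np.median(P[pts(280,340,200,260)],0))
# tubes: height + region
for n,b,(lo,hi) in (("round",(425,465,238,295),(12,40)),("short",(350,378,250,285),(12,40)),("dish",(395,490,160,238),(12,40)),("yellow",(475,540,255,292),(12,40))):
    m=pts(*b)&(P[...,2]>lo)&(P[...,2]<hi); Q=P[m]
    r=cv2.minAreaRect(Q[:,:2].astype(np.float32)); print(n,m.sum(),np.round(r[0],1),np.round(r[1],1),round(r[2],1),"ztop",np.percentile(Q[:,2],[50,95]))
# ramp plane
m=pts(195,260,160,225); hexbox=pts(183,228,140,202); Q=P[m&~hexbox]; A=np.c_[Q[:,:2],np.ones(len(Q))]
for _ in range(5):
    c=np.linalg.lstsq(A,Q[:,2],rcond=None)[0]; k=abs(A@c-Q[:,2])<4; A,Q=A[k],Q[k]
print("plane",c,"slope",np.degrees(np.arctan(np.hypot(*c[:2]))),"downhill yaw deg",np.degrees(np.arctan2(-c[1],-c[0])),len(Q))
H=P[...,2]-(P[...,0]*c[0]+P[...,1]*c[1]+c[2])
m=hexbox&(H>15)&(H<45); Q=P[m]; r=cv2.minAreaRect(Q[:,:2].astype(np.float32)); print("hex",m.sum(),r,Q.mean(0),np.percentile(H[m],[50,90]))
# ramp corners
for n,u,v,h in (("traytop L",157,113,36),("tray foot L",111,196,36),("step R(back)",191,128,27),("step front",149,212,27),("top back",280,163,66),("top front",240,249,66)):
    print(n,np.round(ray(C,u,v,h),1))
E
python3 - <<'E'
import cv2
i=cv2.imread("pics/top0.png"); a=cv2.resize(i[100:260,100:300],None,fx=3.5,fy=3.5,interpolation=2)
cv2.imwrite("pics/c1.png",cv2.convertScaleAbs(a,alpha=1.5))
E
```

```text
table z [ 5.17072734e+02 -5.24611024e+01  9.91708887e-02]
round 750 [ 441.3 -330.3] [ 30.3 101.2] 66.0 ztop [27.33367907 31.15359028]
short 335 [ 437.6 -165.4] [45.9 29.7] 5.1 ztop [27.25879586 31.14513428]
dish 754 [ 586.2 -330.7] [160.5 121.4] 84.4 ztop [22.69099154 26.9069073 ]
yellow 768 [ 431.6 -455.6] [ 30.  102.1] 16.1 ztop [27.32692143 31.38779245]
plane [-5.73482168e-02 -1.41859121e-01  1.02526590e+02] slope 8.699496544848147 downhill yaw deg 67.98840007085882 2019
hex 744 ((620.6471557617188, 160.38616943359375), (32.91164779663086, 100.17713928222656), 66.61393737792969) [618.53421345 158.05470526  70.2405628 ] [27.44821664 30.10799891]
traytop L [759.5 282.2  36. ]
tray foot L [572.5 360.2  36. ]
step R(back) [730.3 209.   27. ]
step front [542.  281.5  27. ]
top back [639.9   7.7  66. ]
top front [461.8  78.4  66. ]
```

View pics/c1.png

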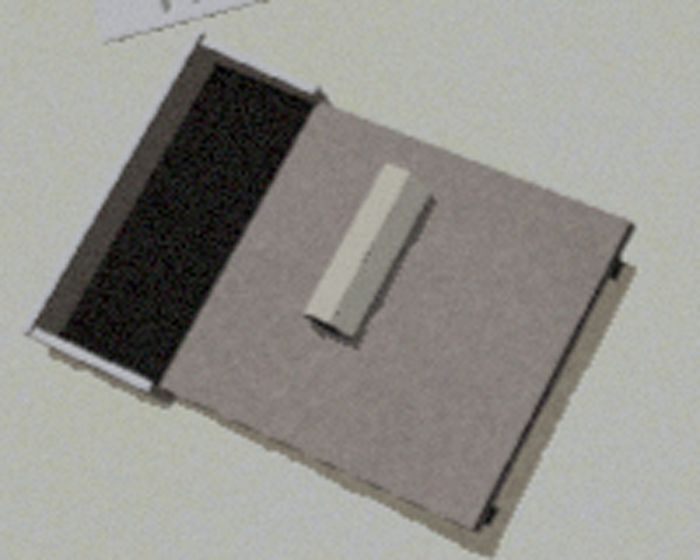

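The ramp's downhill direction is at a yaw of about 67.5°, which the tool x axis already matches. The hex centre is near (619.5, 159, 57). I'll move above it and tilt the tool square to the slope.

```bash
python3 -m inch '[-1,-0.0084,0.0337,0,0,0,0,-1,-0.0084,0.0337,0,0,0,0,-1,-0.0084,0.0337,0,0,0,0,-1,-0.0084,0.0337,0,0,0,0,-1,-0.0084,0.0337,0,0,0,0]' 40
python3 -m inch '[-1,-0.0084,0.0337,0,0,0,0,-1,-0.0084,0.0337,0,0,0,0,-1,-0.0084,0.0337,0,0,0,0,-1,-0.0084,0.0337,0,0,0,0,-1,-0.0084,0.0337,0,0,0,0]'
python3 -m inch '[-1,-0.0084,0.0337,0,0,0,0,-1,-0.0084,0.0337,0,0,0,0,-1,-0.0084,0.0337,0,0,0,0,-1,-0.0084,0.0337,0,0,0,0,-1,-0.0084,0.0337,0,0,0,0]'
python3 -m inch '[-1,0,0,0.02,0,-5,0,-1,0,0,0.02,0,-5,0,-1,0,0,0,0,0,0,-1,0,0,0,0,0,0]'
python3 - <<'E'
from h import *
C=cam("wrist"); s=telemetry.read_state(); print(s["t"],s["ee_pos"],s["ee_rot"])
import pickle
im,d=snap("wrist","w1"); pickle.dump((C,s),open("w1.pkl","wb"))
E
```

```text
t: 0.52
ee_pos: [344.2, 378.1, 256.1]
ee_rot: [-3.141, 0.0, 1.171]
wrist_force: [0.8, 0.9, 0.1]
gripper_width: 85.6
t: 0.93
ee_pos: [483.2, 273.6, 256.1]
ee_rot: [-3.141, 0.0, 1.171]
wrist_force: [-0.2, 0.9, -0.0]
gripper_width: 85.4
t: 1.35
ee_pos: [622.0, 169.4, 255.9]
ee_rot: [-3.141, 0.0, 1.171]
wrist_force: [1.1, 0.7, -0.5]
gripper_width: 85.1
t: 1.68
ee_pos: [620.0, 169.9, 215.0]
ee_rot: [-3.139, 0.174, 1.173]
wrist_force: [-1.0, -0.5, 0.3]
gripper_width: 85.4
1.6833 [620.00218668 169.8808763  214.97037968] [-3.13879253  0.17430692  1.1725659 ]
```

View pics/w1.png

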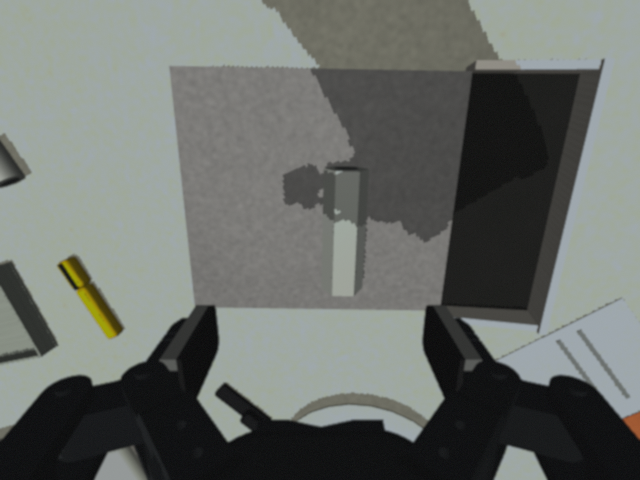

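The wrist view shows the hex at (347,232), upright between the fingers, with the tray to its right. Next I fit the ramp plane and the hex from depth, in tool axes.

```bash
cat >> h.py <<'E'
def fitplane(Q,tol=2.5):
    A=np.c_[Q[:,:2],np.ones(len(Q))]
    for _ in range(6):
        c=np.linalg.lstsq(A,Q[:,2],rcond=None)[0]; k=abs(A@c-Q[:,2])<tol; A,Q=A[k],Q[k]
    return c
def totool(s,P): return (P-s["ee_pos"])@Ro.from_euler("xyz",s["ee_rot"]).as_matrix()
E
python3 - <<'E'
from h import *
import pickle
C,s=pickle.load(open("w1.pkl","rb")); d=np.load("pics/w1.npz")["d"]
T=totool(s,cloud(C,d))
m=np.zeros((480,640),bool); m[85:295,200:430]=1; m&=d>0; hb=np.zeros_like(m); hb[155:305,318:375]=1
c=fitplane(T[m&~hb]); print("ramp plane tool z at origin",c[2],"tilt deg",np.degrees(c[:2]))
H=c[0]*T[...,0]+c[1]*T[...,1]+c[2]-T[...,2]
for lo in(24,12):
    k=hb&(H>lo)&(H<40)&(d>0); r=cv2.minAreaRect(T[k][:,:2].astype(np.float32)); print(lo,k.sum(),r,T[k].mean(0),np.median(H[k]))
for n,u,v in(("top back",170,66),("top near",195,306),("step back",471,70),("step near",442,307)):
    a=T[v+(4 if v<100 else -4),u+(4 if u<300 else -6)]; print(n,a)
E
```

```text
ramp plane tool z at origin 171.05849466155024 tilt deg [-0.04604508  0.00561357]
24 3908 ((18.109203338623047, 4.836055755615234), (25.223583221435547, 100.9185562133789), 0.7214553356170654) [ 17.98879258   1.51410862 141.8722128 ] 29.712912096193804
12 5436 ((18.465396881103516, 4.889019012451172), (34.81797790527344, 101.48003387451172), 0.8667041063308716) [ 17.57920373   0.8443875  144.61489241] 29.140905089570467
top back [-108.17195585 -114.55041787  170.33535074]
top near [-110.18365616   77.0344097   170.61658047]
step back [ 106.5084873  -112.09686282  170.76863778]
step near [104.60830573  78.09824132 170.78124451]
```

```bash
python3 -m inch '[-1,0.018,0.005,0.025,0,0,0.8,-1,0,0,0.035,0,0,0,-1,0,0,0.035,0,0,0,-1,0,0,0.03,0,0,0,-1,0,0,0.017,0,0,0]'
python3 -m inch '[1,0,0,0,0,0,0,1,0,0,0,0,0,0,1,0,0,0,0,0,0,1,0,0,0,0,0,0]' 45
python3 -m inch '[1,0,0,0,0,0,0,1,0,0,0,0,0,0,1,0,0,0,0,0,0,1,0,0,0,0,0,0]'
```

```text
t: 2.15
ee_pos: [621.1, 160.3, 72.2]
ee_rot: [3.14, 0.173, 1.157]
wrist_force: [-0.8, -0.2, 1.1]
gripper_width: 85.1
t: 2.48
ee_pos: [623.3, 161.2, 75.6]
ee_rot: [3.136, 0.172, 1.156]
wrist_force: [-0.4, -0.3, -0.3]
gripper_width: 39.1
t: 2.82
ee_pos: [623.2, 161.3, 75.7]
ee_rot: [3.136, 0.172, 1.157]
wrist_force: [-1.2, 1.0, 12.7]
gripper_width: 32.2
```

```bash
python3 -m inch '[1,0,0,0,0,0,0,1,0,0,0,0,0,0]'
python3 - <<'E'
from h import *
C=cam("wrist"); s=telemetry.read_state(); im,d=snap("wrist","w2"); 
a=cv2.convertScaleAbs(im[120:460,160:500,::-1],alpha=2); cv2.imwrite("pics/w2c.png",cv2.resize(a,None,fx=1.7,fy=1.7))
E
```

```text
t: 2.98
ee_pos: [623.3, 161.3, 75.7]
ee_rot: [3.136, 0.172, 1.157]
wrist_force: [-2.5, 0.4, 12.3]
gripper_width: 32.6
```

View pics/w2c.png

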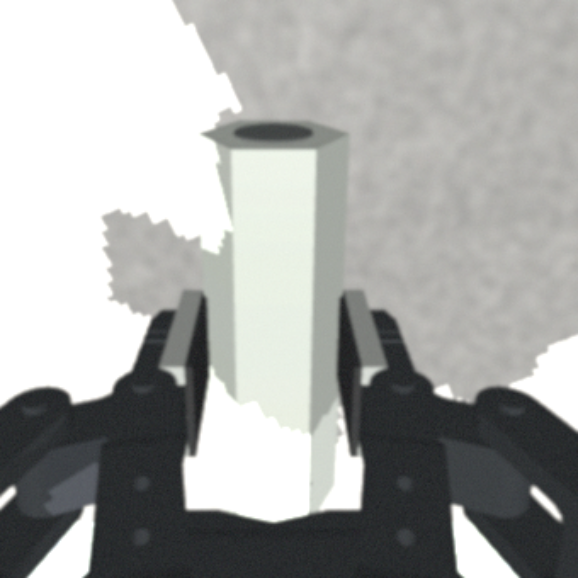

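The hex is held across its corners and lies flat, with the fingertips lightly pressing on the ramp. I'll lift along the slope normal.

```bash
python3 -m inch '[1,0,0,-0.004,0,0,0,1,0,0,-0.01,0,0,0,1,0,0,-0.02,0,0,0,1,0,0,-0.03,0,0,0,1,0,0,-0.035,0,0,0]' 60
python3 -m inch '[1,0,0,-0.035,0,0,0,1,0,0,0,0,0,0]'
python3 - <<'E'
from h import *
import pickle
C=cam("wrist"); s=telemetry.read_state(); im,d=snap("wrist","w3"); pickle.dump((C,s),open("w3.pkl","wb"))
cv2.imwrite("pics/w3b.png",cv2.convertScaleAbs(im[:,:,::-1],alpha=1.8)); T=totool(s,cloud(C,d)); np.set_printoptions(suppress=True,precision=1)
m=(d>0)&(abs(T[...,0])<25)&(abs(T[...,1])<75)&(T[...,2]>-20)&(T[...,2]<45)
Q=T[m]
for y in range(-60,60,12):
    q=Q[(Q[:,1]>y)&(Q[:,1]<y+12)]
    if len(q)>20:
        t=q[abs(q[:,0])<6]; print(y,len(q),"x",np.percentile(q[:,0],[1,99]),"topz",np.median(t[:,2]) if len(t) else None)
E
```

```text
t: 3.45
ee_pos: [628.2, 176.8, 172.1]
ee_rot: [3.141, 0.175, 1.157]
wrist_force: [0.8, -0.1, -1.1]
gripper_width: 31.9
t: 3.62
ee_pos: [633.2, 183.6, 212.9]
ee_rot: [3.131, 0.169, 1.156]
wrist_force: [1.4, 0.9, -0.2]
gripper_width: 31.8
-60 2046 x [-16.9  15.9] topz 6.098283349512502
-48 2728 x [-17.3  16.3] topz 2.750705537179878
-36 2483 x [-17.5  16.3] topz 2.8092508515596575
-24 2486 x [-23.   22.9] topz 2.844014510622845
-12 4918 x [-24.4  24.4] topz 2.901414713234523
0 2654 x [-18.1  16.9] topz 2.9707474832226897
12 1761 x [-16.9  15.8] topz 2.9987810228849656
24 1681 x [-17.4  16.2] topz 3.0640973403016556
36 1222 x [-17.5  16.5] topz 3.1790557166579703
```

View pics/w3b.png

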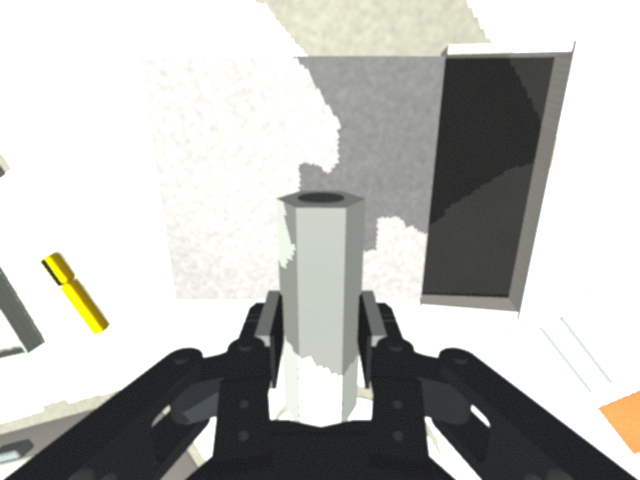

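The hex is held level, centre about 18 mm ahead of the TCP. Now level the tool, carry it over the dish and turn to line up with it.

```bash
python3 -m inch '[1,0,0,0,0,5,0,1,0,0,0,0,5,0,1,-0.02,0.0067,0,0,0,0,1,-0.03,0.01,0,0,0,0,1,-0.03,0.01,0,0,0,0]'
python3 -m inch '[1,-0.034,0.0113,0,0,0,0,1,-0.034,0.0113,0,0,0,0,1,-0.034,0.0113,0,0,0,0,1,-0.034,0.0113,0,0,0,0,1,-0.034,0.0113,0,0,0,0]'
python3 -m inch '[1,-0.034,0.0113,0,0,0,0,1,-0.034,0.0113,0,0,0,0,1,-0.034,0.0113,0,0,0,0,1,-0.034,0.0113,0,0,0,0,1,-0.034,0.0113,0,0,0,0]'
python3 -m inch '[1,-0.03,0.01,0,0,0,0,1,-0.025,0.0083,0,0,0,0,1,-0.015,0.005,0,0,0,0,1,0,0,0,0,0,7,1,0,0,0,0,0,7]'
python3 -m inch '[1,0,0,0,0,0,7.1,1,0,0,0,0,0,7.1,1,0,0,0,0,0,7.1,1,0,0,0,0,0,7.1,1,0,0,0,0,0,7.1]'
python3 -m inch '[1,0,0,0,0,0,7.1,1,0,0,0,0,0,7.1,1,0,0,0,0,0,7.1,1,0,0,0,0,0,0,1,0,0,0,0,0,0]'
python3 - <<'E'
from h import *
import pickle
C=cam("wrist"); s=telemetry.read_state(); im,d=snap("wrist","w4"); pickle.dump((C,s),open("w4.pkl","wb"))
cv2.imwrite("pics/w4b.png",cv2.convertScaleAbs(im[:,:,::-1],alpha=1.3)); print(s["ee_pos"],s["ee_rot"],s["gripper_width"])
print("dish in tool:",totool(s,np.array([[586.2,-330.7,3]])), "long axis yaw 84.4, tool y yaw",np.degrees(s["ee_rot"][2])-90)
E
```

```text
t: 4.08
ee_pos: [622.7, 97.6, 205.3]
ee_rot: [3.14, 0.0, 1.158]
wrist_force: [-0.3, 0.8, -1.0]
gripper_width: 31.5
t: 4.5
ee_pos: [606.1, -81.6, 205.4]
ee_rot: [3.14, -0.0, 1.157]
wrist_force: [0.4, 0.5, -0.7]
gripper_width: 31.6
t: 4.92
ee_pos: [589.6, -260.0, 205.5]
ee_rot: [3.14, -0.0, 1.157]
wrist_force: [1.2, 0.7, -1.0]
gripper_width: 31.6
t: 5.33
ee_pos: [583.2, -332.5, 205.2]
ee_rot: [3.14, -0.001, 0.907]
wrist_force: [-0.4, 0.0, -1.1]
gripper_width: 32.0
t: 5.75
ee_pos: [583.6, -331.2, 205.6]
ee_rot: [3.141, -0.002, 0.288]
wrist_force: [-0.1, 0.5, -1.4]
gripper_width: 31.8
t: 6.17
ee_pos: [583.6, -331.4, 205.6]
ee_rot: [3.141, -0.002, -0.074]
wrist_force: [0.3, -0.5, -0.4]
gripper_width: 31.6
[ 583.59044429 -331.38897855  205.62673605] [ 3.14114263e+00 -1.98266475e-03 -7.40309529e-02] 31.570679341601604
dish in tool: [[  2.14970323  -0.97129116 202.63097987]] long axis yaw 84.4, tool y yaw -94.24166115730986
```

View pics/w4b.png

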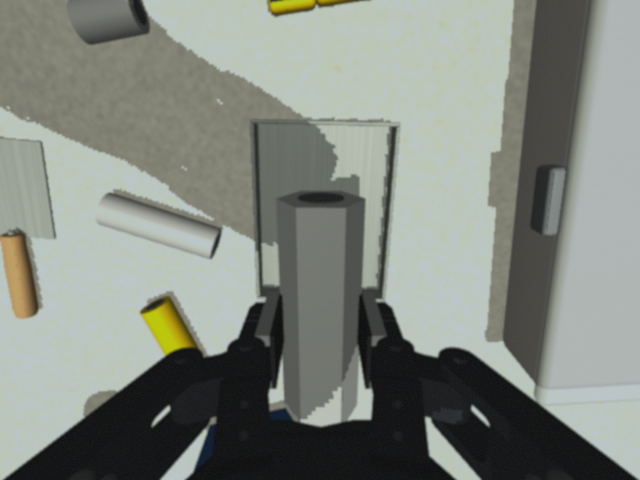

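```bash
python3 -m inch '[1,0.0025,0.003,0.03,0,0,1.4,1,0,0,0.04,0,0,0,1,0,0,0.04,0,0,0,1,0,0,0.03,0,0,0,1,0,0,0.022,0,0,0]'
python3 -m inch '[1,0,0,0.003,0,0,0,1,0,0,0,0,0,0]'
python3 -m inch '[1,0,0,0.002,0,0,0,1,0,0,0,0,0,0]'
python3 -m inch '[1,0,0,0.002,0,0,0,1,0,0,0,0,0,0]'
```

```text
t: 6.63
ee_pos: [585.1, -334.3, 40.7]
ee_rot: [-3.141, 0.0, -0.099]
wrist_force: [0.4, -0.6, -0.4]
gripper_width: 31.6
t: 6.8
ee_pos: [585.8, -334.8, 40.1]
ee_rot: [-3.141, -0.001, -0.1]
wrist_force: [-0.5, 0.1, -0.0]
gripper_width: 31.7
t: 6.97
ee_pos: [586.9, -335.7, 40.2]
ee_rot: [3.14, -0.004, -0.102]
wrist_force: [-0.6, 0.3, -0.4]
gripper_width: 31.8
t: 7.13
ee_pos: [586.5, -335.5, 37.5]
ee_rot: [3.14, -0.003, -0.103]
wrist_force: [0.2, 0.1, -1.4]
gripper_width: 31.4
```

```bash
python3 -m inch '[1,0,0,0.0015,0,0,0,1,0,0,0,0,0,0,1,0,0,0,0,0,0]'
python3 -m inch '[1,0,0,0.0015,0,0,0,1,0,0,0,0,0,0,1,0,0,0,0,0,0]'
```

```text
t: 7.38
ee_pos: [586.6, -335.5, 36.3]
ee_rot: [3.14, -0.004, -0.103]
wrist_force: [-1.2, 1.1, 8.1]
gripper_width: 32.0
t: 7.63
ee_pos: [586.6, -335.5, 36.2]
ee_rot: [3.14, -0.004, -0.103]
wrist_force: [-7.7, 5.8, 26.2]
gripper_width: 31.4
```

Contact is at TCP z≈36.3, as expected. I'll back off the preload, open partly and retreat.

```bash
python3 -m inch '[1,0,0,-0.0015,0,0,0,0.1,0,0,0,0,0,0,-0.2,0,0,0,0,0,0,-0.35,0,0,0,0,0,0,-0.35,0,0,0,0,0,0]'
python3 -m inch '[-0.35,0,0,-0.01,0,0,0,-0.35,0,0,-0.03,0,0,0,-0.35,0,0,-0.04,0,0,0,-0.35,0,0,-0.04,0,0,0,-0.35,0,0,-0.04,0,0,0]'
python3 -m inch '[-1,0,0,0,0,0,0,-1,0,0,0,0,0,0]'
python3 - <<'E'
from h import *
import pickle
C=cam("wrist"); s=telemetry.read_state(); im,d=snap("wrist","w5"); pickle.dump((C,s),open("w5.pkl","wb"))
cv2.imwrite("pics/w5b.png",cv2.convertScaleAbs(im[:,:,::-1],alpha=1.2)); print(s["ee_pos"],s["ee_rot"],s["gripper_width"])
P=cloud(C,d); m=np.zeros((480,640),bool); m[180:275,80:235]=1
m&=(P[...,2]>13)&(P[...,2]<40)&(d>0); Q=P[m]; r=cv2.minAreaRect(Q[:,:2].astype(np.float32)); print("round world",m.sum(),r,np.percentile(Q[:,2],95)); 
c=np.array([[*r[0],15]]); print("tool",totool(s,c))
E
```

```text
t: 8.05
ee_pos: [586.2, -335.3, 35.0]
ee_rot: [3.141, -0.002, -0.103]
wrist_force: [-0.3, -0.1, -1.3]
gripper_width: 57.7
t: 8.47
ee_pos: [585.5, -334.8, 197.8]
ee_rot: [3.141, -0.002, -0.103]
wrist_force: [0.7, 0.7, -0.3]
gripper_width: 57.7
t: 8.63
ee_pos: [586.7, -335.7, 198.3]
ee_rot: [3.138, -0.006, -0.103]
wrist_force: [0.3, 0.4, -1.0]
gripper_width: 79.6
[ 586.66208391 -335.68551384  198.34303319] [ 3.13841837 -0.00638503 -0.10281636] 79.55339097150176
round world 4305 ((441.2801818847656, -331.6251525878906), (29.99493408203125, 101.20413208007812), 66.59489440917969) 30.77857897905897
tool [[-146.19857024   10.30331319  182.44690073]]
```

View pics/w5b.png

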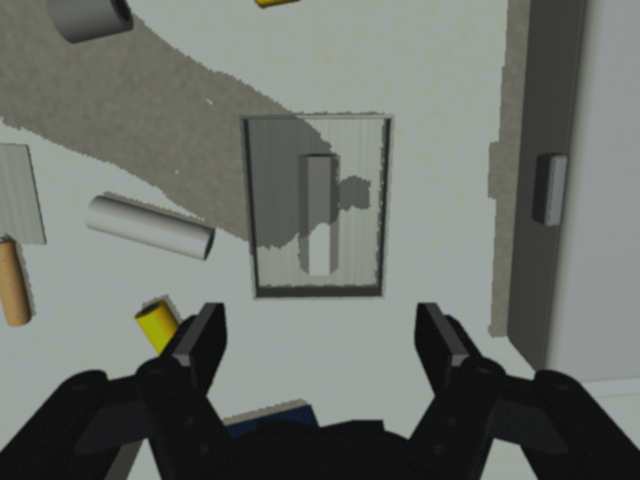

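The hex lies flat inside the dish at (320,215). Next is the round tube: its centre is (441,-331.5) and the jaw yaw needed is 66.6°.

```bash
python3 -m inch '[-0.35,-0.0292,0.002,0,0,0,0,-0.35,-0.0292,0.002,0,0,0,0,-0.35,-0.0292,0.002,0,0,0,0,-0.35,-0.0292,0.002,0,0,0,0,-0.35,-0.0292,0.002,0,0,0,0]'
python3 -m inch '[-0.35,0,0,0,0,0,-7.1,-0.35,0,0,0,0,0,-7.1,-0.35,0,0,0,0,0,-7.1,-0.35,0,0,0,0,0,-7.1,-0.35,0,0,0,0,0,-7.1]'
python3 -m inch '[-0.35,0,0,0,0,0,-7.1,-0.35,0,0,0,0,0,-7.1,-0.35,0,0,0,0,0,-7.1,-0.35,0,0,0,0,0,-7.1,-0.35,0,0,0,0,0,-7.1]'
python3 -m inch '[-0.35,0,0,0.03,0,0,-1.5,-0.35,0,0,0.03,0,0,0,-0.35,0,0,0,0,0,0,-0.35,0,0,0,0,0,0]'
python3 - <<'E'
from h import *
C=cam("wrist"); s=telemetry.read_state(); im,d=snap("wrist","w6"); print(s["ee_pos"],s["ee_rot"],s["gripper_width"])
P=cloud(C,d); T=totool(s,P)
m=(P[...,2]>13)&(P[...,2]<40)&(d>0)&(abs(T[...,0])<35)&(abs(T[...,1])<75); Q=T[m]; r=cv2.minAreaRect(Q[:,:2].astype(np.float32)); print(m.sum(),r,"top world z",np.percentile(P[m][:,2],95))
E
```

```text
t: 9.1
ee_pos: [437.7, -329.2, 193.5]
ee_rot: [-3.141, -0.0, -0.103]
wrist_force: [-0.0, -1.0, 0.9]
gripper_width: 57.7
t: 9.52
ee_pos: [439.0, -329.5, 193.7]
ee_rot: [-3.141, -0.001, 0.523]
wrist_force: [-0.6, 0.2, 0.2]
gripper_width: 57.7
t: 9.93
ee_pos: [439.0, -329.5, 193.6]
ee_rot: [-3.142, -0.001, 1.142]
wrist_force: [0.4, 0.2, 0.4]
gripper_width: 57.5
t: 10.27
ee_pos: [438.7, -329.1, 133.7]
ee_rot: [-3.14, -0.002, 1.162]
wrist_force: [0.2, -0.2, 1.3]
gripper_width: 57.5
[ 438.7208771  -329.11040106  133.74226761] [-3.13992085e+00 -1.65493479e-03  1.16216805e+00] 57.4623466125391
6155 ((-2.2820377349853516, 2.6645469665527344), (29.977943420410156, 100.91516876220703), 0.08874383568763733) top world z 30.935882219665075
```

```bash
python3 -m inch '[-0.35,-0.0022,0.0027,0.03,0,0,0,-0.35,0,0,0.03,0,0,0,-0.35,0,0,0.025,0,0,0,-0.35,0,0,0.016,0,0,0,-0.35,0,0,0,0,0,0]'
python3 -m inch '[1,0,0,0,0,0,0,1,0,0,0,0,0,0,1,0,0,0,0,0,0,1,0,0,0,0,0,0,1,0,0,0,0,0,0]' 40
python3 -m inch '[1,0,0,-0.01,0,0,0,1,0,0,-0.03,0,0,0,1,0,0,-0.04,0,0,0,1,0,0,-0.04,0,0,0,1,0,0,-0.04,0,0,0]'
python3 -m inch '[1,0,0,0,0,0,0,1,0,0,0,0,0,0]'
python3 - <<'E'
from h import *
C=cam("wrist"); s=telemetry.read_state(); im,d=snap("wrist","w7"); print(s["ee_pos"],s["ee_rot"],s["gripper_width"]); np.set_printoptions(suppress=True,precision=1)
T=totool(s,cloud(C,d))
m=(d>0)&(abs(T[...,0])<25)&(abs(T[...,1])<75)&(T[...,2]>-20)&(T[...,2]<45); Q=T[m]
for y in range(-60,60,12):
    q=Q[(Q[:,1]>y)&(Q[:,1]<y+12)]
    if len(q)>20:
        t=q[abs(q[:,0])<6]; print(y,len(q),"x",np.percentile(q[:,0],[1,99]),"topz",np.percentile(t[:,2],[2,50]) if len(t) else None)
k=np.abs(Q[:,0])<10; print("y ext",np.percentile(Q[k,1],[.5,99.5]))
# ramp target: hex-time estimate
E
```

```text
t: 10.73
ee_pos: [441.0, -332.8, 32.6]
ee_rot: [-3.141, -0.001, 1.162]
wrist_force: [-1.4, 0.4, -0.5]
gripper_width: 57.4
t: 11.15
ee_pos: [442.4, -334.1, 36.0]
ee_rot: [3.136, 0.001, 1.162]
wrist_force: [-1.1, 1.0, 6.2]
gripper_width: 28.5
t: 11.57
ee_pos: [440.9, -332.8, 197.7]
ee_rot: [3.138, 0.001, 1.162]
wrist_force: [0.3, -1.6, -0.8]
gripper_width: 28.1
t: 11.73
ee_pos: [442.0, -333.9, 197.6]
ee_rot: [3.134, 0.002, 1.163]
wrist_force: [-0.4, -0.3, -1.7]
gripper_width: 28.5
[ 442.02091397 -333.9443076   197.6240593 ] [3.13373081e+00 2.25733481e-03 1.16255503e+00] 28.458202312366062
-60 1878 x [-14.5  13.7] topz [4.7 7.5]
-48 2292 x [-14.8  13.8] topz [4.4 5.8]
-36 2110 x [-14.7  13.8] topz [4.4 5.8]
-24 2163 x [-23.   23.1] topz [4.6 5.9]
-12 4920 x [-24.5  24.4] topz [4.7 5.9]
0 2369 x [-16.3  15.3] topz [4.7 6. ]
12 1530 x [-14.8  13.9] topz [4.8 6.1]
24 1402 x [-14.7  13.8] topz [4.9 6.1]
36 1271 x [-14.8  13.8] topz [4.9 6.2]
y ext [-53.2  46.8]
```

The round tube is held level, centre about 19.7 mm ahead of the TCP. I'll carry it over the upper ramp at ramp x≈-95, tilt the tool, and measure again from close by.

```bash
python3 -m inch '[1,0.02,-0.002,0,0,0,0,1,0.03,-0.0033,0,0,0,0,1,0.034,-0.0037,0,0,0,0,1,0.034,-0.0037,0,0,0,0,1,0.034,-0.0037,0,0,0,0]'
python3 -m inch '[1,0.034,-0.0037,0,0,0,0,1,0.034,-0.0037,0,0,0,0,1,0.034,-0.0037,0,0,0,0,1,0.034,-0.0037,0,0,0,0,1,0.034,-0.0037,0,0,0,0]'
python3 -m inch '[1,0.034,-0.0037,0,0,0,0,1,0.034,-0.0037,0,0,0,0,1,0.034,-0.0037,0,0,0,0,1,0.028,-0.0033,0,0,0,0,1,0.02,-0.002,0,0,0,0]'
python3 -m inch '[1,0,0,0.02,0,-5,0,1,0,0,0.02,0,-5,0,1,0,0,0,0,0,0,1,0,0,0,0,0,0]'
python3 - <<'E'
from h import *
import pickle
C=cam("wrist"); s=telemetry.read_state(); im,d=snap("wrist","w8"); pickle.dump((C,s),open("w8.pkl","wb")); print(s["ee_pos"],s["ee_rot"],s["gripper_width"]); np.set_printoptions(suppress=True,precision=2)
cv2.imwrite("pics/w8b.png",cv2.convertScaleAbs(im[:,:,::-1],alpha=1.3))
T=totool(s,cloud(C,d)); m=(d>0)&(T[...,2]>75)&(T[...,0]>-40)&(T[...,0]<120)&(abs(T[...,1])<80)
c=fitplane(T[m]); print("plane z0",c[2],"tilt",np.degrees(c[:2]),m.sum())
E
```

```text
t: 12.2
ee_pos: [486.0, -185.4, 193.0]
ee_rot: [3.141, -0.0, 1.162]
wrist_force: [0.7, 0.1, -0.3]
gripper_width: 28.5
t: 12.62
ee_pos: [536.5, -21.9, 193.0]
ee_rot: [3.141, 0.0, 1.162]
wrist_force: [0.7, -0.2, 0.4]
gripper_width: 28.4
t: 13.03
ee_pos: [581.1, 122.9, 192.7]
ee_rot: [3.141, 0.001, 1.164]
wrist_force: [0.3, -0.9, -1.1]
gripper_width: 28.3
t: 13.37
ee_pos: [580.1, 119.5, 152.3]
ee_rot: [-3.14, 0.175, 1.164]
wrist_force: [0.0, -0.3, -0.6]
gripper_width: 28.5
[580.14110296 119.46796164 152.30238172] [-3.14041655  0.17456255  1.16404188] 28.45142351670179
plane z0 98.52498946146238 tilt [-0.07  0.02] 42544
```

View pics/w8b.png

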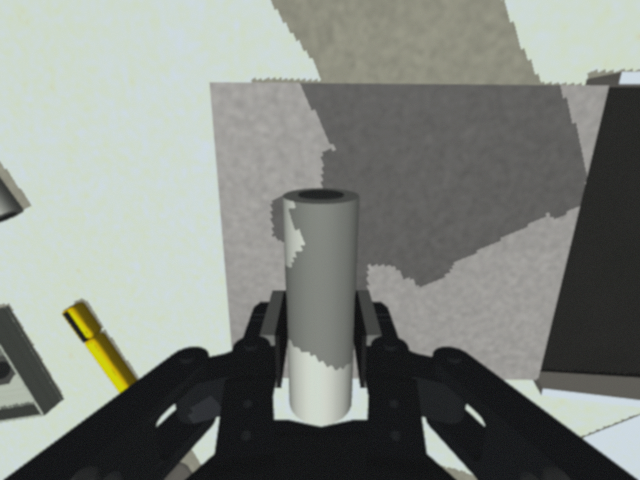

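```bash
python3 -m inch '[1,0,0,0.025,0,0,0,1,0,0,0.02,0,0,0,1,0,0,0.015,0,0,0,1,0,0,0,0,0,0,1,0,0,0,0,0,0]'
python3 -m inch '[1,0,0,0.0015,0,0,0,1,0,0,0,0,0,0,1,0,0,0,0,0,0]'
python3 -m inch '[1,0,0,0.0015,0,0,0,1,0,0,0,0,0,0,1,0,0,0,0,0,0]'
```

```text
t: 13.83
ee_pos: [576.9, 108.5, 95.9]
ee_rot: [3.139, 0.173, 1.161]
wrist_force: [0.4, -0.0, -0.9]
gripper_width: 28.2
t: 14.08
ee_pos: [577.3, 108.9, 94.4]
ee_rot: [3.138, 0.173, 1.162]
wrist_force: [-0.4, -0.4, -0.4]
gripper_width: 28.2
t: 14.33
ee_pos: [576.8, 108.8, 91.9]
ee_rot: [3.139, 0.174, 1.162]
wrist_force: [0.1, 0.1, -0.3]
gripper_width: 28.4
```

```bash
python3 -m inch '[1,0,0,0.001,0,0,0,1,0,0,0,0,0,0,1,0,0,0,0,0,0]'
python3 -m inch '[1,0,0,0.001,0,0,0,1,0,0,0,0,0,0,1,0,0,0,0,0,0]'
```

```text
t: 14.58
ee_pos: [576.6, 108.5, 90.7]
ee_rot: [3.139, 0.175, 1.162]
wrist_force: [-0.8, 0.3, -1.1]
gripper_width: 28.3
t: 14.83
ee_pos: [576.7, 108.5, 90.4]
ee_rot: [3.139, 0.174, 1.162]
wrist_force: [-2.5, 1.0, 7.9]
gripper_width: 28.5
```

There's light contact at about 8 N. I'll ease off slightly, release, lift clear and watch.

```bash
python3 -m inch '[1,0,0,-0.0004,0,0,0,1,0,0,0,0,0,0]'
python3 -m inch '[-1,0,0,0,0,0,0,-1,0.008,0,-0.035,0,0,0,-1,0,0,-0.041,0,0,0,-1,0,0,-0.04,0,0,0,-1,0,0,-0.02,0,0,0]'
python3 - <<'E'
from h import *
snap("wrist","w9")
E
python3 -m inch '[-1,0,0,0,0,0,0,-1,0,0,0,0,0,0,-1,0,0,0,0,0,0,-1,0,0,0,0,0,0,-1,0,0,0,0,0,0]'
python3 -m inch '[-1,0,0,0,0,0,0,-1,0,0,0,0,0,0,-1,0,0,0,0,0,0,-1,0,0,0,0,0,0,-1,0,0,0,0,0,0]'
python3 - <<'E'
from h import *
i,_=snap("wrist","w10"); j,_=snap("scene","s10"); k=np.load("pics/w9.npz")["im"]
a=[cv2.resize(x[:,:,::-1],(400,300)) for x in(k,i,j)]+[cv2.resize(j[240:420,260:500,::-1],(400,300))]
cv2.imwrite("pics/m1.png",cv2.convertScaleAbs(np.vstack([np.hstack(a[:2]),np.hstack(a[2:])]),alpha=1.5))
E
```

```text
t: 15.0
ee_pos: [576.7, 108.5, 90.4]
ee_rot: [3.139, 0.174, 1.162]
wrist_force: [-0.9, 0.8, 4.8]
gripper_width: 28.4
t: 15.42
ee_pos: [589.7, 138.2, 227.1]
ee_rot: [3.135, 0.172, 1.162]
wrist_force: [1.6, 0.4, 1.2]
gripper_width: 85.0
t: 15.88
ee_pos: [588.5, 137.2, 221.9]
ee_rot: [3.14, 0.175, 1.162]
wrist_force: [-0.2, -0.6, -0.3]
gripper_width: 85.7
t: 16.3
ee_pos: [588.8, 137.4, 222.8]
ee_rot: [3.139, 0.175, 1.162]
wrist_force: [0.5, 0.3, -0.6]
gripper_width: 85.2
```

View pics/m1.png

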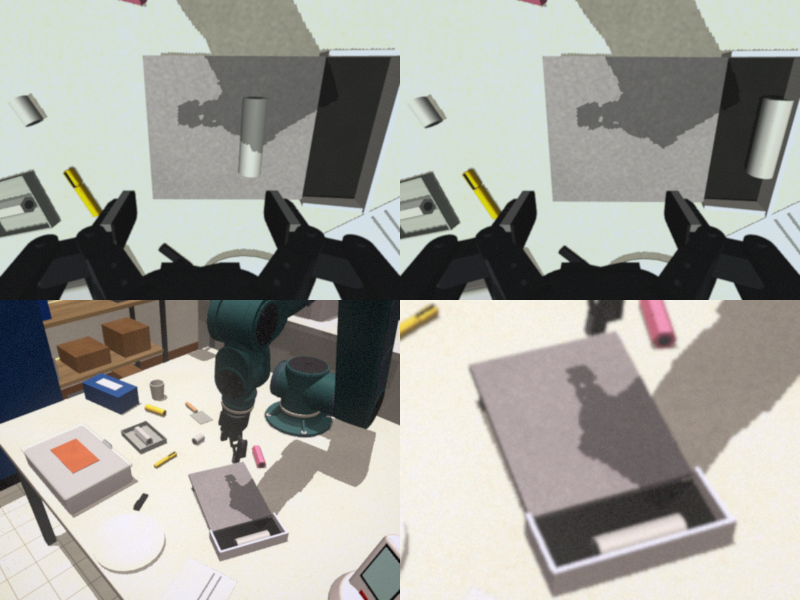

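The tube rolled straight down and lies in the tray (right-hand frames), and the hex is in the dish. I'll let it settle, check that nothing is still moving, and hand in.

```bash
python3 -m inch '[-1,0,0,-0.03,0,0,0,-1,0,0,0,0,0,0,-1,0,0,0,0,0,0,-1,0,0,0,0,0,0,-1,0,0,0,0,0,0]' >/dev/null
python3 -m inch '[-1,0,0,0,0,0,0,-1,0,0,0,0,0,0,-1,0,0,0,0,0,0,-1,0,0,0,0,0,0,-1,0,0,0,0,0,0]' >/dev/null
python3 -m inch '[-1,0,0,0,0,0,0,-1,0,0,0,0,0,0,-1,0,0,0,0,0,0,-1,0,0,0,0,0,0,-1,0,0,0,0,0,0]' >/dev/null
cat > chk.py <<'E'
from h import *
import sys
C=cam("scene"); im,d=snap("scene",sys.argv[1]); P=cloud(C,d); g=im.astype(int).min(2)
m=np.zeros((480,640),bool); m[330:420,330:470]=1; r=np.array([609,181]); a=np.radians(66.8)
q=(P[...,:2]-r); x=q@[np.cos(a),np.sin(a)]; y=q@[-np.sin(a),np.cos(a)]
k=m&(d>0)&(x>75)&(x<143)&(abs(y)<95)&(g>75)
print(telemetry.read_state()["t"],"tube px",k.sum(),"ramp xyz",np.round([x[k].mean(),y[k].mean(),P[k][:,2].max()],1))
E
python3 chk.py s11
python3 -m inch '[-1,0,0,0,0,0,0,-1,0,0,0,0,0,0,-1,0,0,0,0,0,0,-1,0,0,0,0,0,0,-1,0,0,0,0,0,0]' >/dev/null
python3 chk.py s12
```

```text
17.7 tube px 376 ramp xyz [134.2  -4.7  45. ]
18.1667 tube px 380 ramp xyz [134.6  -4.3  44.5]
```

```bash
python3 -c "
from plant import job; print(job.job_done())"
```

```text
the job is handed in; nothing more can be done
None
```

The job is done and handed in at about 18 s of the 59 s allowed; the hand-in gives no verdict.

- **Hex tube:** I lifted it off the ramp and lowered it until it touched the dish floor. The wrist camera then showed it lying flat inside the dish, and it was still there in the later pictures. The set-down pressed with about 26 N at the wrist for a moment, and I backed off before opening the gripper.
- **Round tube:** I laid it crossways on the upper ramp at ramp x of about -91 mm, with about 5 N of contact when I let go. It rolled straight down into the catch tray. Pictures during and after the roll showed the gripper clear of it. I have no picture of the first instant of release, so I can't rule out a finger brushing it then.
- **Last check:** two pictures about 0.5 s apart put the tube at the tray's end wall, with no more than 0.4 mm of change, which is within the noise. The robot was touching nothing.
- **Look-alikes:** the pink hex, the yellow tube and the short tube were not touched.
- **Disagreement:** the measured arm position was off the commanded one by 3–5 mm now and then, mostly as the gripper closed. I set the final heights by contact force instead.

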